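Eject the lock cap and snap it onto the tasting stand

TASK

Push the thumb tab of the spring ejector all the way forward so that the white lock cap slides out of its holder onto the open rail, then pick the cap up and press it straight down onto the stud in the middle of the tasting stand until it clicks and sits fully home on the hub. Do not back off after the click: keep pressing the cap down firmly with about 10 newtons, and finish like that, still pressing. Leave the carton, the jar and the tin where they stand.

Things in the scene. Friction and masses are not known exactly. Their poses are not given: they have to be found in the camera images.
- ejector: Aluminium spring ejector fixed to the table, 180 x 60 mm. Origin: on the table under the cap's storage place; x: the push-out direction; z up. From x -86 to +26 mm a covered channel: 54 mm wide outside, 44 mm inside, roof top 52 mm above the table, two clear roof lips with a 20 mm slot between, so the cap cannot be gripped or lifted out there.
- tab (a point): Centre of the grey upright thumb tab on the ejector slide: 8 mm thick along the ejector's x, 26 mm wide, from 55 to 81 mm above the table, above the roof. At rest at ejector x -36 mm. Push its back face (-x side); nothing behind it is higher than 52 mm. The block below it shoves the cap along the channel. Axes as the ejector's.
- ejector_slide (a joint): Travel of the ejector slide along the ejector's x, in m: 0 at rest, 0.065 fully forward at a hard stop. A spring pushes back with 3 N at rest rising to 7 N at full travel; it returns by itself when let go and the cap stays out.
- landing (a point): On top of the ejector's open landing rail, where the pushed-out cap's centre ends up (ejector x = 62 mm). The rail runs from ejector x +26 to +90 mm, 28 mm wide, top 16 mm above the table (10 mm above the 60 mm wide foot plate), so the 40 mm cap overhangs both sides. 6 mm high end stop at x 90 to 94 mm.
- cap_center (a point): Centre (half-way up) of the plain white round snap cap: 40 mm diameter, 30 mm tall, 45 g, closed top, open below, z up. It starts inside the ejector channel near ejector x = 0, standing on the rail (this point 31 mm above the table). Its mouth is 24.4 mm wide (a lip 5 mm high), wider inside; inner depth 26 mm.
- cap_base (a point): Centre of the cap's underside (mouth), 15 mm below cap_center.
- stand_seat (a point): Centre of the flat hub top (40 mm diameter, 50 mm above the table) on the fixed tasting stand: the cap's rim sits on it when home; z up. Round the hub is a white tray, 150 mm diameter, top 36 mm above the table, with chocolates up to 50 mm above the table in a ring 48 to 72 mm from the axis.
- stud_tip (a point): Top of the upright steel stud on the hub: 22 mm diameter, 24 mm tall, last 4 mm tapered to 15 mm. Three sprung nubs stand out 3.5 mm, 11.5 mm above the hub. The cap slides on freely until its mouth is 15 mm above the hub and rests on the nubs; pushing on takes 6 to 11 N, peaking near 13 mm; by 10 mm the force has dropped; below 7 mm the nubs snap out and draw it down (click); then it seats at 0.
- carton_mid (a point): Centre of a closed olive gift carton, 90 x 120 x 35 mm; leave alone.
- jar_mid (a point): Centre of an amber glass jar with a steel lid, 64 mm diameter, 85 mm tall; leave alone.
- tin_center (a point): Centre of a flat round steel tin, 80 mm diameter, 30 mm tall; leave alone.
There are look-alikes about, which are no part of the job. Of the things shaped like the part that bears cap_center, the white one is meant. Several things look just like the part that bears stand_seat: the one meant starts nearest to the robot's base.

How it is judged:
On the way, in this order (a step that is already met when the one before it is completed fails the run):
1. the ejector slide is pushed forward and the cap stands out on the open rail (value of joint ejector_slide above 0.05 m and x of cap_base in the frame of ejector above 0.048 m and height (world z) of cap_base above 0.013 m and angle between cap_base's own z axis and vertical below 0.15 rad), for 0.1 s.
2. the cap is lifted clear of the rail (height (world z) of cap_base above 0.03 m and contact force between cap and ejector below 0.05 N), for 0.1 s.
3. the cap has snapped over the nubs and sits home on the hub (z of cap_base in the frame of stand_seat below 0.002 m and horizontal distance between cap_base and stand_seat below 0.003 m and angle between cap_base's own z axis and vertical below 0.08 rad), for 0.1 s.
At the end, for the whole second after the job is handed in: The cap sits home on the hub (rim within 2 mm of the hub's top, within 3 mm of the stud's axis, upright within 0.08 rad) and the robot's fingers still press it: the cap bears on the stand with more than 4 N through the last second (all of step 3 and z of cap_base in the frame of stand_seat above -0.003 m and contact force between the fingers and cap above 4 N and contact force between cap and stand above 4 N); the arm keeps its last pose, push and grip.
It fails at once if the carton, jar or tin was displaced by more than 30 mm (distance of any of carton_mid, jar_mid, tin_center from where it was at the start of the episode above 0.03 m).
It also fails if it takes over 54 s, if anything falls off the work surface, if the arm or the gripper's body presses on something with over 40 N, if the wrist force passes 120 N, or if a joint passes its speed limit or range.

ROBOT

A 6-joint arm with a two-finger parallel gripper is mounted at the origin on the work surface. World frame = base frame: x ahead of the robot, y to its left, z up, the work surface at z = 0. Lengths are in m, angles in rad, forces in N, time in s.
With the tool pointing down it reaches from about 0.35 to 0.875 m from the base axis. Payload 4.2 kg.
Tool frame: the origin (TCP) lies midway between the tips of the shut fingers; the grasp point (between the pads) lies env.hold_point_z behind it (env.hold_point_z is the distance from the TCP to the grasp point, in m); z points along the fingers, y is the direction in which the jaws open and shut (so a half turn about z gives the same grasp; the last joint's range is limited). The gripper opens to 85 mm and grips with 20 to 120 N. Pads are 22 mm wide; open, the fingers measure 114 mm over their backs; the gripper's body (76 mm by 85 mm) begins 54 mm behind the grasp point. The pads swing forward as they close: fully open they stand 13 mm farther back than shut.
Start: joints at [-0.995, 0.385, 0.008, 0, -1.194, -0.259], TCP at [0.195, -0.594, 0.204] pointing down, gripper open.
Joint ranges: [-3.14, 3.14], [-1.21, 2.06], [-1.07, 1.41], [-3.16, 2.05], [-2.99, -0.16], [-3.1, 3.1]. Speed limits (rad/s): [2.79, 2.79, 3.14, 3.14, 3.14, 3.14].

INTERFACE

Orientations are given as [roll, pitch, yaw] about the fixed x, y, z axes, in that order (R = Rz(yaw) Ry(pitch) Rx(roll)).
In Python, from plant import env, optics, spotter gives the robot as it stands.
- The arm moves only by the tool servo_tool, never from a script. Its argument "rows" is text: rows parted by semicolons, each of 6 numbers parted by spaces: the shift along the world's x, y, z in mm, then the turn, a rotation vector about the world's x, y, z in rad. A call has 1 to 12 rows; each row is the pose to reach, as a shift and turn from the pose measured when the call began; what a row does not reach only later rows make up. A row lasts 1/12 s, in which the tool goes at most 41.7 mm and 7.16 degrees, less where a joint would pass 70% of its speed; a pose out of reach is approached as far as the arm can. A call with a gripper value outside its range is refused whole. "fingers" is the opening, from 0 (shut) to 1 (fully open), set as the call begins (left out, the last holds). The fingers move at their own pace and stop on an object; the grip force is fixed at half the most. Time passes only in rows, so rows that repeat a pose let the fingers close. It gives the time, the measured TCP pose, the force and the opening at its end, in the units of the state.
- env.read_state(): the state, without advancing time (a new reading comes with each control period).
- optics.capture(name): name is "side" or "top"; returns (picture, depth): 420x560x3 uint8, red, green, blue; 420x560 float32, m along the optical axis (not along the pixel's ray), 0 where there is no reading.
- optics.get_calibration(name): a dict with "fx", "fy", "cx", "cy" (pixels), "k1" (the pictures are not rectified: a ray, as slopes to the right and down, at radius r is drawn at 1 + k1 r^2 times it, then the intrinsics apply), "R" (3x3) and "t" (3): a world point X has camera coordinates R X + t. Camera axes: x right, y down, z forward; pixel columns grow to the right and rows downward; lengths in m; the calibration is good to about 2 mm. A picture is of the moment at which its call begins. get_calibration takes no time and is no camera call.
- env.hand_in(): hands the job in, once; it reports no verdict.
Trained networks look in the newest picture that a camera, given by its name, has taken for a name from the list of things; names that differ only in an ending like _2 or _b are one class to them, and where a whole thing is asked for, a point or a joint stands for the part that bears it (a point fixed in the world has none). Each returns a list of dicts, best first, with "confidence" (0 to 1); they miss things now and then, are a little off and sometimes report something else, mostly with a low value. They report only what shows in the picture. A call takes as long as a camera call. They do not tell look-alikes from the thing itself.
- spotter.spot_in(camera, name): "box" ([left, top, width, height] in pixels, round what is visible of it).
- spotter.masks_of(camera, name): "pixels" (420x560 bool, what is visible of it) and "box" ([left, top, width, height] in pixels, round what is visible of it).
- spotter.spot_point(camera, name): "xy" ([column, row] in pixels: a listed point, or the origin of a listed thing).
The state is a dict: "t": time; "joint_pos": joint angles; "qd": joint speeds; "effort": joint torques, N m; "tcp_pos": TCP position; "eef_rot": TCP orientation; "wrist_force": force on the tool from outside, world axes, zero at the start; "wrist_torque": the same for the moment, N m; "opening": finger opening in m.
Only numpy, scipy, OpenCV 4.12 (cv2) and the standard library are available. Lean on these libraries where they do the work, as an engineer would, in place of code of your own. Each camera call takes 0.05 s, during which the arm holds its last target.

## Working session

There is one attempt and no reset: what is moved stays moved. The work goes in short steps, Python scripts to look and compute and a tool call to move; the robot and the scene stay as the last step left them, time stands still between calls to the robot, and variables do not carry over. Pictures are saved under pics/ and viewed, and the job is handed in when it is done.

Besides the shell and the picture viewer there is one more tool, called after "Emit:" by a JSON object that holds its "op" and its "data", one argument or row to a line. servo_tool: Moves the arm, as the interface text tells. Its arguments: {"type":"object","properties":{"rows":{"type":"string"},"fingers":{"type":"number"}},"required":["rows"]}

```bash
ls; mkdir -p pics
python3 - <<'E'
from plant import env, optics, spotter
import cv2
print(env.read_state(), env.hold_point_z)
for n in ("side","top"):
    p,d=optics.capture(n); cv2.imwrite(f"pics/{n}0.png",p[:,:,::-1])
    import numpy as np; np.save(f"{n}0.npy",d)
    c=optics.get_calibration(n);print(n,c)
    for k in ("cap_center","ejector","tab","landing","stand_seat","stud_tip","carton_mid","jar_mid","tin_center"):
        print(k,[(np.round(r["xy"],1).tolist(),round(r["confidence"],2)) for r in spotter.spot_point(n,k)])
print(env.read_state()["t"])
E
```

```text
pics
{'t': 0.0, 'joint_pos': array([-9.95394982e-01,  3.85574164e-01,  6.60540924e-03, -4.86946279e-04,
       -1.19396728e+00, -2.58611169e-01]), 'qd': array([-4.52427443e-04,  2.64373867e-04,  9.59982876e-04, -4.23131320e-05,
        5.74004383e-04,  9.09416892e-04]), 'effort': array([ 1.35684939e-03, -3.92292452e+01,  1.88399005e+01,  4.18631986e+00,
       -4.68023994e-03, -9.97999507e-06]), 'tcp_pos': array([ 0.19451858, -0.59328539,  0.2033048 ]), 'eef_rot': array([ 3.13940836e+00, -1.09863874e-04, -2.82498203e+00]), 'wrist_force': array([ 0.30468558, -0.24210932, -0.85515396]), 'wrist_torque': array([-0.03391204, -0.01593003, -0.00673495]), 'opening': 0.08560401573720351} 0.0187
side {'fx': 422.2521418692997, 'fy': 422.2521418692997, 'cx': 273.05009090550027, 'cy': 212.67377510475254, 'k1': -0.05118837682158303, 'R': array([[ 0.98600923, -0.16646726,  0.00862868],
       [-0.0881136 , -0.5644522 , -0.82074948],
       [ 0.14149839,  0.80850626, -0.5712231 ]]), 't': array([-0.55459101,  0.15653436,  0.82251329])}
cap_center [([175.0, 368.1], 0.97), ([313.2, 356.9], 0.83), ([240
[... 495 characters left out ...]
09.11807509470086, 'k1': 0.04793843033291025, 'R': array([[ 0.02501429, -0.99960276, -0.01298512],
       [-0.99585099, -0.02377937, -0.0878371 ],
       [ 0.08749343,  0.01512843, -0.99605021]]), 't': array([0.07405468, 0.58822335, 1.23170057])}
cap_center [([408.0, 301.2], 0.75), ([397.6, 259.3], 0.42)]
ejector [([397.6, 258.0], 0.56)]
tab [([388.6, 261.4], 0.51)]
landing [([423.7, 249.2], 0.81)]
stand_seat [([172.2, 231.0], 0.89), ([148.7, 154.9], 0.79), ([253.3, 235.0], 0.67)]
stud_tip [([256.2, 233.7], 0.96), ([148.2, 147.5], 0.82), ([170.2, 228.8], 0.75)]
carton_mid [([302.7, 154.6], 0.75), ([234.4, 151.6], 0.64)]
jar_mid [([398.2, 144.8], 0.89)]
tin_center [([302.2, 153.7], 0.68)]
1.0
```

View pics/side0.png

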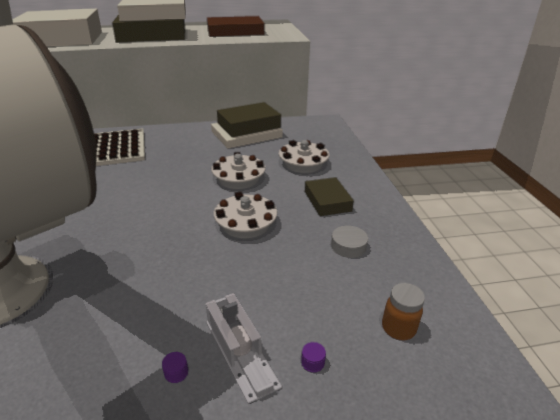

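View pics/top0.png

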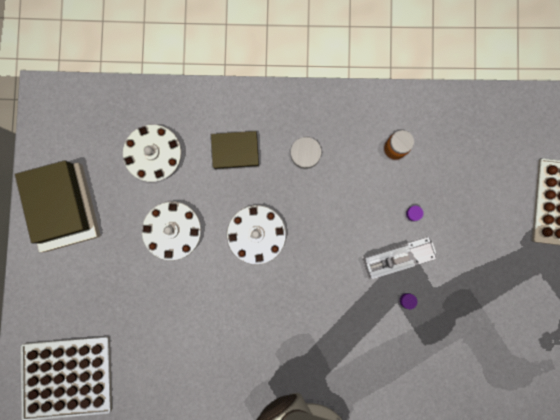

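The top view shows three stands; the one at (256,234) looks nearest to the base at (300,410). The ejector lies at about (400,258) with its landing end to the right (435,245). Two purple caps are decoys, at (415,213) and (409,301). Next I'll localise these.

```bash
cat > h.py <<'E'
import numpy as np, cv2
from plant import env, optics, spotter
def und(n,uv):
    c=optics.get_calibration(n); uv=np.atleast_2d(uv).astype(float)
    K=np.array([[c["fx"],0,c["cx"]],[0,c["fy"],c["cy"]],[0,0,1]])
    return cv2.undistortPoints(uv.reshape(-1,1,2),K,np.array([c["k1"],0,0,0,0])).reshape(-1,2),c
def atz(n,uv,z):
    s,c=und(n,uv); R,t=np.array(c["R"]),np.array(c["t"])
    o=-R.T@t; d=np.c_[s,np.ones(len(s))]@R
    return o+d*((z-o[2])/d[:,2])[:,None]
def cloud(n,D,m=None):
    if m is None: m=D>0
    v,u=np.nonzero(m&(D>0)); s,c=und(n,np.c_[u,v]); z=D[v,u]
    return (np.c_[s*z[:,None],z]-np.array(c["t"]))@np.array(c["R"])
def proj(n,X):
    c=optics.get_calibration(n)
    K=np.array([[c["fx"],0,c["cx"]],[0,c["fy"],c["cy"]],[0,0,1]])
    return cv2.projectPoints(np.atleast_2d(X).astype(float),cv2.Rodrigues(np.array(c["R"]))[0],np.array(c["t"]),K,np.array([c["k1"],0,0,0,0]))[0].reshape(-1,2)
E
python3 - <<'E'
from h import *
for uv in ([256,234],[170,229],[148,150]): print("stud",atz("top",uv,.074).round(3))
print("stud side",atz("side",[[246,198]],.074).round(3))
print("landing",atz("top",[423.7,249.2],.016),atz("side",[255.2,372.7],.016))
print("tab",atz("top",[388.6,261.4],.081),atz("side",[231.8,309.7],.068))
for n in("top","side"):
    D=np.load(n+"0.npy")
    for k in ("stand_seat","ejector","tab","cap_center"):
        for i,r in enumerate(spotter.masks_of(n,k)):
            P=cloud(n,D,r["pixels"])
            print(n,k,round(r["confidence"],2),np.round(r["box"]),r["pixels"].sum(),np.median(P,0).round(3) if len(P) else None, P[:,2].max().round(3))
            np.save(f"m_{n}_{k}_{i}.npy",r["pixels"])
I=cv2.imread("pics/top0.png"); cv2.imwrite("pics/ejz.png",cv2.resize(I[220:300,350:450],None,fx=7,fy=7,interpolation=cv2.INTER_CUBIC))
I=cv2.imread("pics/side0.png"); cv2.imwrite("pics/ejzs.png",cv2.resize(I[285:405,190:290],None,fx=5,fy=5,interpolation=cv2.INTER_CUBIC))
E
```

```text
stud [[0.519 0.147 0.074]]
stud [[0.526 0.361 0.074]]
stud [[0.723 0.425 0.074]]
stud side [[0.524 0.148 0.074]]
landing [[ 0.49269652 -0.2808781   0.016     ]] [[ 0.4879248  -0.27090928  0.016     ]]
tab [[ 0.45997631 -0.17826146  0.081     ]] [[ 0.46149796 -0.18066415  0.068     ]]
top stand_seat 0.71 [228. 205.  59.  58.] 2622 [0.518 0.149 0.037] 0.08
top stand_seat 0.71 [145. 202.  55.  58.] 2641 [0.522 0.364 0.037] 0.078
top stand_seat 0.69 [123. 126.  58.  57.] 2605 [0.723 0.424 0.037] 0.078
top stand_seat 0.21 [383. 129.  30.  35.] 690 [ 0.751 -0.203  0.082] 0.091
top ejector 0.58 [366. 238.  70.  42.] 1553 [ 0.469 -0.207  0.037] 0.086
top cap_center 0.7 [399. 292.  19.  18.] 212 [ 0.362 -0.237  0.03 ] 0.038
top cap_center 0.68 [404. 206.  21.  18.] 227 [ 0.583 -0.255  0.029] 0.035
top cap_center 0.45 [391. 255.  19.  10.] 134 [ 0.467 -0.214  0.046] 0.052
side stand_seat 0.96 [278. 141.  51.  30.] 1243 [0.72  0.405 0.038] 0.078
side stand_seat 0.79 [213. 152.  52.  37.] 1407 [0.525 0.349 0.038] 0.076
side stand_seat 0.73 [217. 190.  61.  50.] 2143 [0.518 0.132 0.037] 0.076
side ejector 0.8 [208. 295.  72. 109.] 3568 [ 0.47  -0.233  0.018] 0.084
side tab 0.92 [221. 304.  18.  25.] 320 [ 0.459 -0.184  0.062] 0.084
side cap_center 0.85 [302. 341.  20.  32.] 615 [ 0.583 -0.265  0.03 ] 0.033
side cap_center 0.64 [162. 354.  28.  29.] 703 [ 0.364 -0.247  0.029] 0.033
side cap_center 0.59 [233. 326.  22.  27.] 378 [ 0.472 -0.229  0.045] 0.051
side cap_center 0.34 [385. 282.  39.  61.] 1793 [ 0.747 -0.227  0.061] 0.088
```

Run:
```python
from h import *
from scipy.optimize import least_squares
# colour-based ejector outline on foot plate z~0.003 via depth cloud
D=np.load("top0.npy"); m=np.load("m_top_ejector_0.npy"); P=cloud("top",D,m)
# roof points + min area rectangle of top mask
Pt=P[(P[:,2]>.003)]
r=cv2.minAreaRect(Pt[:,:2].astype(np.float32)); print("rect",r, cv2.boxPoints(r).round(3))
cn=max(cv2.findContours(m.astype(np.uint8),0,2)[0],key=len).reshape(-1,2)
r=cv2.minAreaRect(atz("top",cn,.006)[:,:2].astype(np.float32)); print(r)
# channel part
R=P[(P[:,2]>.044)&(P[:,2]<.058)]; print("roof",len(R),cv2.minAreaRect(R[:,:2].astype(np.float32)))
T=P[P[:,2]>.06]; print("tab",len(T),T.mean(0))
D=np.load("side0.npy"); P=cloud("side",D,np.load("m_side_tab_0.npy"));T=P[P[:,2]>.06]; print("tabside",T.mean(0))
P=cloud("side",D,np.load("m_side_ejector_0.npy"))
r=cv2.minAreaRect(P[:,:2].astype(np.float32)); print("side rect",r)
# stand: circle fit of tray contour
for n,i in(("top",0),("side",2)):
    m=np.load(f"m_{n}_stand_seat_{i}.npy"); cn=max(cv2.findContours(m.astype(np.uint8),0,1)[0],key=len).reshape(-1,2)
    q=atz(n,cn,.036)[:,:2]
    s=least_squares(lambda p:np.hypot(*(q-p[:2]).T)-p[2],[.52,.15,.075],loss="soft_l1",f_scale=.002); print(n,"tray",s.x)
    D=np.load(n+"0.npy"); P=cloud(n,D,m); S=P[(P[:,2]>.066)]; print("stud",len(S),S.mean(0), np.median(P[(P[:,2]>.06)],0))
I=cv2.imread("pics/top0.png"); cv2.imwrite("pics/stz.png",cv2.resize(I[195:275,215:295],None,fx=7,fy=7,interpolation=cv2.INTER_CUBIC))
```

```text
rect ((0.47023361921310425, -0.21732357144355774), (0.05803820863366127, 0.18004079163074493), 17.267318725585938) [[ 0.416 -0.14 ]
 [ 0.469 -0.312]
 [ 0.525 -0.295]
 [ 0.471 -0.123]]
((0.4682160019874573, -0.21957968175411224), (0.06246081739664078, 0.18618205189704895), 17.992733001708984)
roof 664 ((0.45880240201950073, -0.18676002323627472), (0.054614290595054626, 0.11405850201845169), 18.194793701171875)
tab 59 [ 0.4571797  -0.18029398  0.0768084 ]
tabside [ 0.4579031  -0.1845584   0.07295387]
side rect ((0.4710741639137268, -0.21918006241321564), (0.06083749979734421, 0.1817486733198166), 18.323904037475586)
top tray [0.51863951 0.149901   0.07259973]
stud 68 [0.51820336 0.150096   0.07276968] [0.51852983 0.14982545 0.07208264]
side tray [0.52214161 0.13928115 0.08126576]
stud 60 [0.52087859 0.14556288 0.07165768] [0.52214007 0.14319605 0.07003552]
```

View pics/ejz.png

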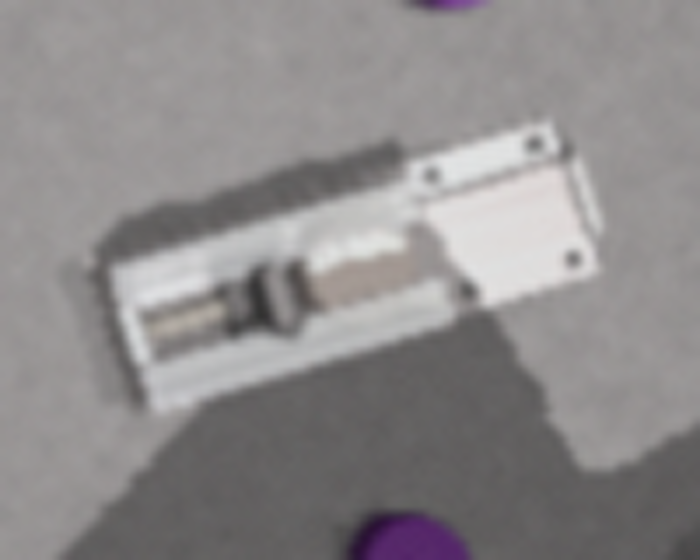

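View pics/ejzs.png

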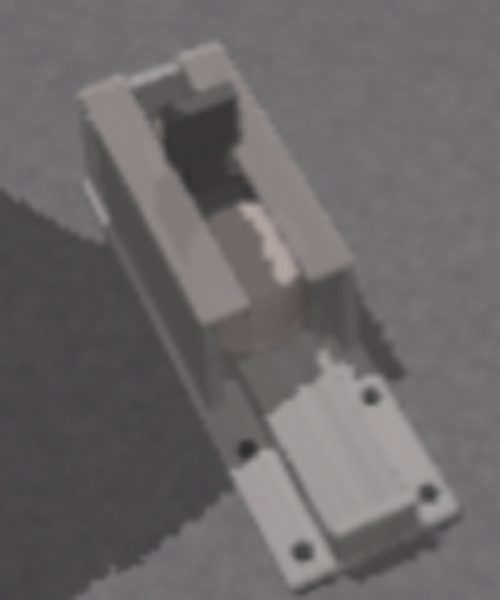

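View pics/stz.png

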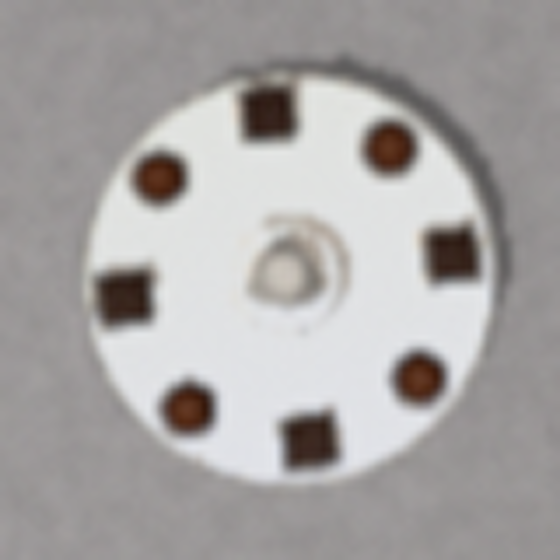

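Ejector axis and origin agree between the cameras: origin about (0.469,-0.215) and +x direction about (0.305,-0.952). The tab is at about (0.457,-0.180), and the stud at about (0.519,0.149). Now I'll move behind the tab with the fingers shut and tool x along the ejector.

Emit:
{"op": "servo_tool", "data": {
  "rows": "36 64 0 0 0 0.12;72 127 0 0 0 0.24;108 190 0 0 0 0.36;144 254 0 0 0 0.48;180 317 0 0 0 0.60;216 380 0 0 0 0.72;245 430 0 0 0 0.84;253 445 0 0 0 0.96;253 445 0 0 0 1.08;253 445 0 0 0 1.20;253 445 0 0 0 1.32;253 445 0 0 0 1.44",
  "fingers": 0
}}

```text
t: 2.4
tcp_pos: [0.4425, -0.1572, 0.2049]
eef_rot: [-3.14, -0.0, -1.379]
wrist_force: [0.1, -0.3, 0.1]
opening: 0.0003
```

Emit:
{"op": "servo_tool", "data": {
  "rows": "5 9 -30 0 0 0.12;5 9 -65 0 0 0.12;5 9 -100 0 0 0.12;5 9 -125 0 0 0.12;5 9 -138 0 0 0.12;5 9 -143 0 0 0.12;5 9 -143 0 0 0.12;5 9 -143 0 0 0.12"
}}

```text
t: 3.07
tcp_pos: [0.4483, -0.1483, 0.0627]
eef_rot: [-3.139, -0.001, -1.258]
wrist_force: [-0.5, 0.2, 1.3]
opening: -0.0003
```

Run:
```python
from h import *
for n in ("side","top"):
    p,d=optics.capture(n); 
    s=(slice(230,400),slice(170,340)) if n=="side" else (slice(200,300),slice(330,460))
    cv2.imwrite(f"pics/{n}1.png",cv2.resize(p[s][:,:,::-1],None,fx=4,fy=4,interpolation=cv2.INTER_CUBIC))
print(env.read_state())
```

```text
{'t': 3.1667, 'joint_pos': array([ 2.58445728e-02,  2.90226346e-01, -5.49572917e-01,  4.06709778e-04,
       -7.26707146e-01,  2.86255643e-01]), 'qd': array([-0.0009353 , -0.0064428 , -0.00418603, -0.00373876,  0.00186562,
       -0.00024724]), 'effort': array([ 9.13693191e-03, -2.85986280e+01,  1.33994776e+01,  2.98354693e+00,
       -2.93133905e-05,  2.37249409e-06]), 'tcp_pos': array([ 0.44867996, -0.14834259,  0.06328783]), 'eef_rot': array([-3.13755401e+00, -1.47177126e-03, -1.25839570e+00]), 'wrist_force': array([ 0.38260334, -0.52865861,  0.15688043]), 'wrist_torque': array([ 0.0624747 ,  0.00366171, -0.0105821 ]), 'opening': -0.00010994024667067443}
```

View pics/side1.png

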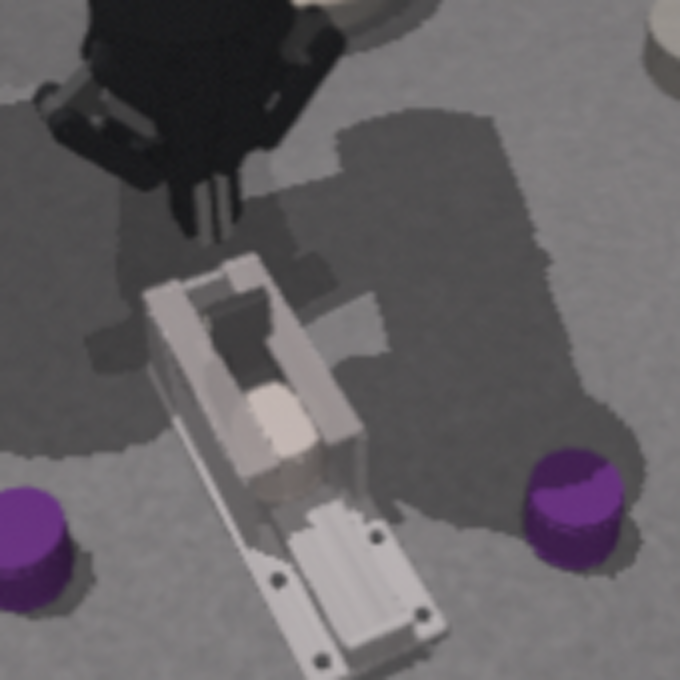

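View pics/top1.png

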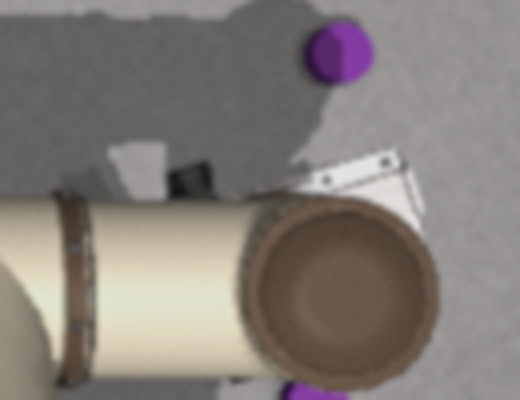

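The side view shows the shut fingers behind the tab, clear of the roof. I'll push along (0.305,-0.952) in slow steps.

Emit:
{"op": "servo_tool", "data": {
  "rows": "1 -4 -3 0 0 0;3 -9 -3 0 0 0;4 -13 -3 0 0 0;6 -18 -3 0 0 0;8 -24 -3 0 0 0;9 -29 -3 0 0 0;11 -34 -3 0 0 0;13 -40 -3 0 0 0;14 -45 -3 0 0 0;16 -50 -3 0 0 0;17 -54 -3 0 0 0;18 -57 -3 0 0 0"
}}

```text
t: 4.17
tcp_pos: [0.4668, -0.2058, 0.0602]
eef_rot: [-3.138, -0.001, -1.259]
wrist_force: [-0.7, 0.9, 1.0]
opening: -0.0001
```

Run:
```python
from h import *
p,d=optics.capture("side"); s=(slice(250,410),slice(170,340))
cv2.imwrite("pics/side2.png",cv2.resize(p[s][:,:,::-1],None,fx=4,fy=4,interpolation=cv2.INTER_CUBIC))
st=env.read_state();print(st["wrist_force"],st["tcp_pos"],st["t"])
```

```text
[ 1.24124564 -0.65593264  0.46473112] [ 0.4670021  -0.20607707  0.06024822] 4.2167
```

View pics/side2.png

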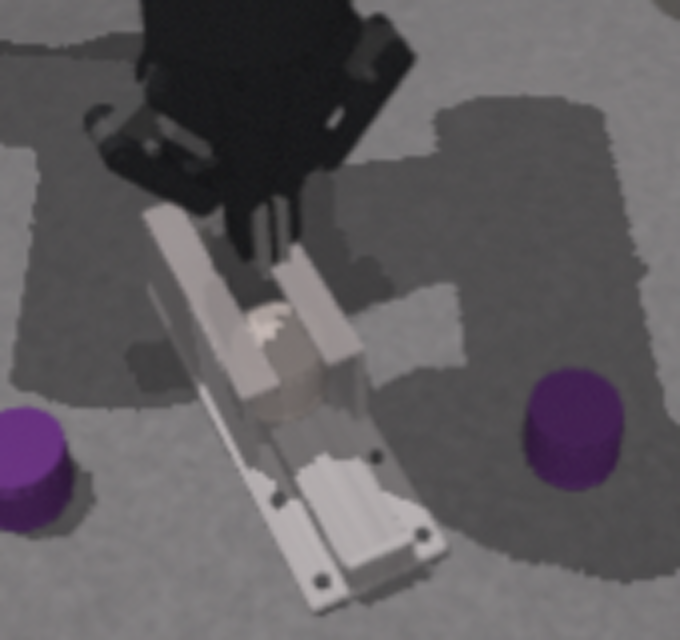

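Run:
```python
from h import *
print(proj("side",[[0.467,-0.206,0.060],[0.4487,-0.1483,0.0633]]))
o=np.array([.469,-.2147,0]);e=np.array([.305,-.952,0]);f=np.array([.952,.305,0]);z=np.array([0,0,1])
for x in(-36,0):
  print(x,proj("side",[o+e*x/1000+f*y/1000+z*h/1000 for y in(-13,13) for h in (55,81)]).round(0).tolist())
p,d=optics.capture("side"); P=cloud("side",d); 
q=P-o; X=q@e;Y=q@f
m=(abs(Y)<.03)&(X>-.1)&(X<.1)&(P[:,2]>.056)&(P[:,2]<.14)
for a in np.arange(-.1,.1,.01):
  k=m&(X>=a)&(X<a+.01)
  if k.sum(): print(round(a,2),k.sum(),P[k,2].min().round(3),P[k,2].max().round(3),Y[k].min().round(3),Y[k].max().round(3))
```

```text
[[236.77904287 324.2223623 ]
 [222.90381344 298.47761489]]
-36 [[223.0, 318.0], [222.0, 307.0], [237.0, 312.0], [237.0, 302.0]]
0 [[231.0, 333.0], [230.0, 322.0], [246.0, 327.0], [245.0, 317.0]]
-0.04 71 0.056 0.082 -0.013 0.003
-0.03 4 0.067 0.077 -0.011 -0.005
-0.02 23 0.1 0.139 -0.013 0.009
-0.01 183 0.088 0.14 -0.018 0.022
-0.0 266 0.09 0.14 -0.03 0.03
```

Run:
```python
from h import *
p,d=optics.capture("side"); 
c=optics.get_calibration("side")
H,W=d.shape
vv,uu=np.mgrid[0:H,0:W]; s,_=und("side",np.c_[uu.ravel(),vv.ravel()]); 
P=((np.c_[s*d.ravel()[:,None],d.ravel()]-np.array(c["t"]))@np.array(c["R"])).reshape(H,W,3)
for col in (232,236,240):
  for v in range(296,330,2): print(col,v,p[v,col],(P[v,col]*1000).round(0) if d[v,col]>0 else None)
cv2.imwrite("pics/side3.png",cv2.convertScaleAbs(cv2.resize(p[270:340,200:280][:,:,::-1],None,fx=9,fy=8,interpolation=cv2.INTER_NEAREST),alpha=1.8,beta=20))
```

```text
232 296 [27 26 28] [ 462. -218.  139.]
232 298 [26 27 28] [ 462. -219.  136.]
232 300 [25 26 28] [ 461. -221.  133.]
232 302 [32 32 34] [ 461. -220.  128.]
232 304 [40 39 40] [ 461. -214.  117.]
232 306 [39 38 39] [ 461. -215.  114.]
232 308 [39 39 41] [ 461. -214.  108.]
232 310 [31 30 33] [ 461. -213.  103.]
232 312 [29 30 31] [ 460. -214.   99.]
232 314 [38 37 38] [ 460. -216.   97.]
232 316 [62 60 62] [ 461. -184.   56.]
232 318 [62 60 61] [ 461. -184.   52.]
232 320 [62 60 61] [ 460. -184.   47.]
232 322 [60 59 60] [ 460. -186.   43.]
232 324 [58 56 57] [ 460. -186.   38.]
232 326 [66 64 65] [ 460. -191.   40.]
232 328 [147 138 136] [ 459. -196.   40.]
236 296 [26 26 28] [ 468. -217.  137.]
236 298 [24 25 26] [ 468. -217.  133.]
236 300 [39 38 39] [ 468. -216.  127.]
236 302 [70 69 69] [ 467. -216.  123.]
236 304 [73 71 71] [ 467. -218.  120.]
236 306 [73 71 72] [ 467. -217.  115.]
236 308 [77 75 75] [ 467. -217.  111.]
236 310 [78 76 76] [ 467. -218.  107.]
236 312 [80 79 79] [ 466. -217.  102.]
236 314 [81 80 79] [ 466. -217.   97.]
236 316 [86 84 84] [ 466. -218.   93.]
236 3
[... 215 characters left out ...]
[ 465. -202.   47.]
240 296 [24 24 26] [ 474. -216.  134.]
240 298 [33 33 35] [ 474. -217.  131.]
240 300 [78 77 76] [ 474. -214.  124.]
240 302 [79 78 78] [ 474. -216.  121.]
240 304 [80 78 78] [ 474. -213.  114.]
240 306 [80 79 78] [ 473. -216.  113.]
240 308 [79 78 78] [ 473. -215.  107.]
240 310 [79 78 78] [ 473. -214.  102.]
240 312 [81 79 78] [ 473. -216.   99.]
240 314 [86 84 84] [ 473. -216.   95.]
240 316 [146 139 140] [ 474. -184.   54.]
240 318 [152 145 146] [ 474. -188.   54.]
240 320 [143 135 136] [ 474. -190.   50.]
240 322 [103  98  98] [ 473. -192.   49.]
240 324 [75 72 73] [ 473. -188.   39.]
240 326 [165 154 151] [ 473. -198.   46.]
240 328 [152 143 139] [ 472. -204.   47.]
```

View pics/side3.png

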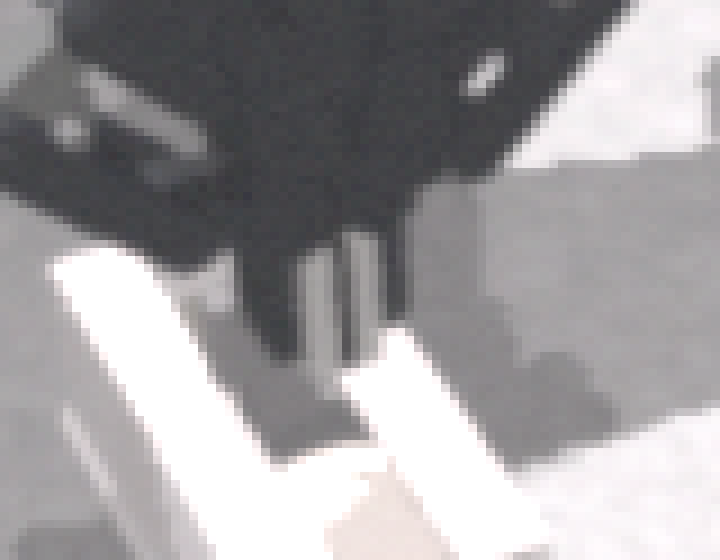

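The side view (tip at about (236,316)) and its depth both put the shut fingertips at z ≈ 0.092, while the reported TCP z is 0.060. So the reported z runs about 32 mm low against the cameras, and the fingers passed over the tab (still at rest). I'll go back behind it, lower in steps and check against the cameras.

Emit:
{"op": "servo_tool", "data": {
  "rows": "-5 14 4 0 0 0;-10 30 4 0 0 0;-15 45 4 0 0 0;-18 57 4 0 0 0;-20 62 -5 0 0 0;-20 62 -12 0 0 0;-20 62 -20 0 0 0;-20 62 -22 0 0 0;-20 62 -22 0 0 0"
}}

```text
t: 5.07
tcp_pos: [0.4462, -0.1438, 0.0373]
eef_rot: [-3.14, -0.001, -1.259]
wrist_force: [-0.1, 0.1, 0.3]
opening: 0.0002
```

```bash
cat >> h.py <<'E'
def grid(n,d):
    c=optics.get_calibration(n); H,W=d.shape
    vv,uu=np.mgrid[0:H,0:W]; s,_=und(n,np.c_[uu.ravel(),vv.ravel()])
    return ((np.c_[s*d.ravel()[:,None],d.ravel()]-np.array(c["t"]))@np.array(c["R"])).reshape(H,W,3)
o=np.array([.469,-.2147,0]);e=np.array([.305,-.952,0]);f=np.array([.952,.305,0])
E
python3 - <<'E'
from h import *
p,d=optics.capture("side"); P=grid("side",d); T=env.read_state()["tcp_pos"]; print(T,env.read_state()["wrist_force"])
print("proj tcp",proj("side",T))
q=P-T; q[...,2]+=0
X=(q@e);Y=q@f
m=(d>0)&(abs(X)<.02)&(abs(Y)<.018)&(P[...,2]>.056)&(P[...,2]<.13)
v,u=np.nonzero(m); print("fingers rows",v.min(),v.max(),"zmin",np.sort(P[m][:,2])[:10].round(3), "X med",np.median(X[m]),"Y",np.percentile(Y[m],[2,50,98]))
cv2.imwrite("pics/side4.png",cv2.convertScaleAbs(cv2.resize(p[260:340,200:280][:,:,::-1],None,fx=8,fy=7,interpolation=cv2.INTER_NEAREST),alpha=1.8,beta=20))
E
```

```text
[ 0.44652697 -0.14384852  0.03775397] [0.00390282 0.0900195  1.3809666 ]
proj tcp [[222.37849332 306.88069067]]
fingers rows 268 300 zmin [0.065 0.066 0.068 0.068 0.068 0.069 0.069 0.069 0.07  0.07 ] X med 0.009749667728862384 Y [-0.01659126 -0.00218136  0.01342691]
```

View pics/side4.png

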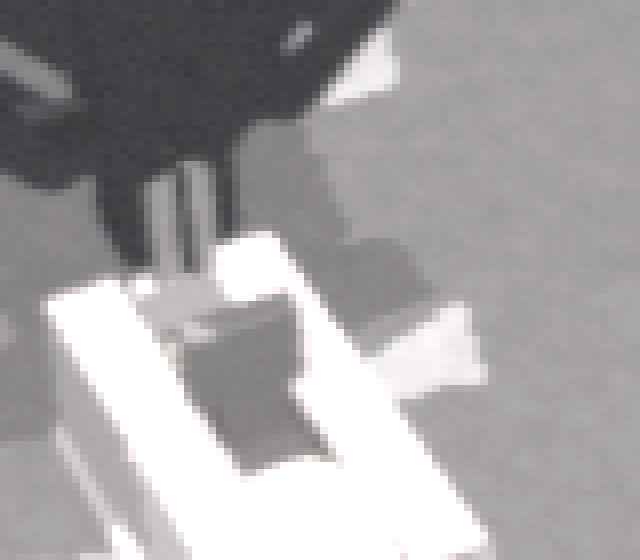

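Fingertips now measure z ≈ 0.067 behind the tab. I'll lower by 6 mm more and push.

Emit:
{"op": "servo_tool", "data": {
  "rows": "0 0 -3 0 0 0;0 0 -6 0 0 0;2 -5 -6 0 0 0;3 -10 -6 0 0 0;5 -15 -6 0 0 0;7 -20 -6 0 0 0;8 -25 -6 0 0 0;9 -28 -6 0 0 0;10 -32 -6 0 0 0;12 -36 -6 0 0 0;13 -40 -6 0 0 0"
}}

```text
t: 6.03
tcp_pos: [0.46, -0.1838, 0.0319]
eef_rot: [-3.138, -0.001, -1.259]
wrist_force: [0.4, 5.4, 2.0]
opening: -0.0003
```

Emit:
{"op": "servo_tool", "data": {
  "rows": "1 -4 0 0 0 0;2 -8 0 0 0 0;4 -12 0 0 0 0;5 -16 0 0 0 0;6 -20 0 0 0 0;8 -24 0 0 0 0;9 -28 0 0 0 0;10 -31 0 0 0 0;11 -34 0 0 0 0;12 -37 0 0 0 0;13 -40 0 0 0 0;13 -40 0 0 0 0"
}}

```text
t: 7.03
tcp_pos: [0.4732, -0.2235, 0.032]
eef_rot: [-3.138, -0.0, -1.259]
wrist_force: [0.5, 8.7, 3.1]
opening: -0.0001
```

Run:
```python
from h import *
p,d=optics.capture("side"); s=env.read_state(); print(s["tcp_pos"],s["wrist_force"],(s["tcp_pos"]-o)@e)
cv2.imwrite("pics/side5.png",cv2.convertScaleAbs(cv2.resize(p[260:410,180:330][:,:,::-1],None,fx=4,fy=4,interpolation=cv2.INTER_CUBIC),alpha=1.6,beta=10))
```

```text
[ 0.47321557 -0.2234052   0.03199261] [0.66585799 6.91606767 2.41005056] 0.009573102869848254
```

View pics/side5.png

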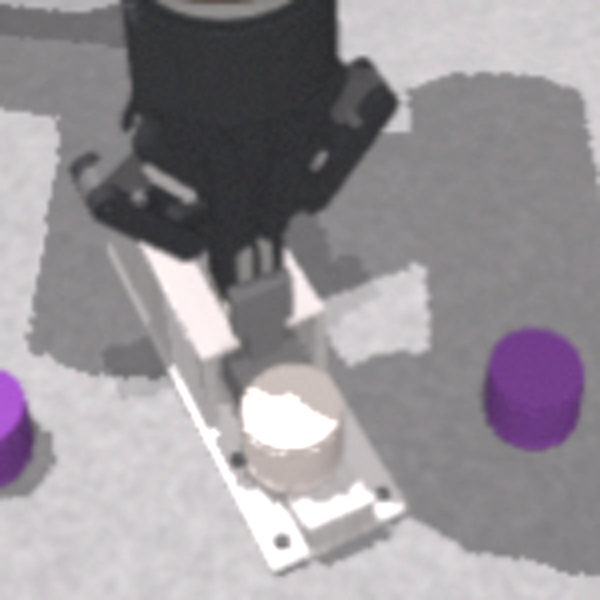

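Working: the cap stands out on the rail at about zoom (292,425). I'll push the last few mm to the stop, slowly.

Emit:
{"op": "servo_tool", "data": {
  "rows": "0 -1 0 0 0 0;1 -3 0 0 0 0;1 -4 0 0 0 0;2 -5 0 0 0 0;2 -6 0 0 0 0;2 -6 0 0 0 0"
}}

```text
t: 7.58
tcp_pos: [0.4749, -0.2286, 0.032]
eef_rot: [-3.138, 0.001, -1.259]
wrist_force: [0.2, 7.7, 2.8]
opening: -0.0001
```

Emit:
{"op": "servo_tool", "data": {
  "rows": "0 -1 0 0 0 0;1 -2 0 0 0 0;1 -3 0 0 0 0;1 -4 0 0 0 0"
}}

```text
t: 7.92
tcp_pos: [0.4747, -0.229, 0.0321]
eef_rot: [-3.139, 0.007, -1.26]
wrist_force: [-1.4, 26.5, 11.7]
opening: -0.0002
```

Run:
```python
from h import *
p,d=optics.capture("side"); s=env.read_state(); print(s["tcp_pos"],s["wrist_force"],(s["tcp_pos"]-o)@e)
P=cloud("side",d); q=P-o; X=q@e;Y=q@f
m=(abs(Y)<.03)&(X>.03)&(X<.1)&(P[:,2]>.043)&(P[:,2]<.052); print("cap top",m.sum(),X[m].min(),X[m].max(),Y[m].min(),Y[m].max())
for n in ("side",): print([(r["xy"],r["confidence"]) for r in spotter.spot_point(n,"cap_base")], [(r["xy"],r["confidence"]) for r in spotter.spot_point(n,"cap_center")])
```

```text
[ 0.47478527 -0.22887153  0.03210509] [-1.35001844 21.90450723  9.09808115] 0.015255802358787863
cap top 502 0.03015381429127032 0.08292586874818626 -0.021989492832294774 0.01735505656266841
[([175.7, 372.2], 0.9), ([253.3, 377.1], 0.87), ([312.3, 363.7], 0.6), ([327.6, 197.0], 0.59)] [([312.9, 357.2], 0.93), ([254.6, 368.8], 0.88), ([248.2, 336.9], 0.67), ([175.5, 366.8], 0.61)]
```

Hard stop reached (about 26 N). I'll back off with the tab following, then rise.

Emit:
{"op": "servo_tool", "data": {
  "rows": "-3 8 0 0 0 0;-6 18 0 0 0 0;-9 28 0 0 0 0;-12 38 0 0 0 0;-15 48 0 0 0 0;-18 58 0 0 0 0;-21 67 0 0 0 0;-23 74 0 0 0 0;-23 74 30 0 0 0;-23 74 70 0 0 0;-23 74 90 0 0 0;-23 74 100 0 0 0",
  "fingers": 0
}}

```text
t: 9.07
tcp_pos: [0.4541, -0.1551, 0.1358]
eef_rot: [-3.132, 0.003, -1.259]
wrist_force: [1.1, 1.1, 0.2]
opening: -0.0001
```

Run:
```python
from h import *
p,d=optics.capture("side"); s=env.read_state(); print(s["tcp_pos"],s["wrist_force"],s["t"])
np.save("side6.npy",d); cv2.imwrite("side6.png",p[:,:,::-1])
P=cloud("side",d); q=P-o; X=q@e;Y=q@f
m=(abs(Y)<.03)&(X>.035)&(X<.1)&(P[:,2]>.042)&(P[:,2]<.054); print("cap top",m.sum(),X[m].min(),X[m].max(),Y[m].min(),Y[m].max(),np.median(P[m],0))
for r in spotter.masks_of("side","cap_center"):
    b=r["box"]; Q=cloud("side",d,r["pixels"]); print(b,r["confidence"],np.median(Q,0)); 
    if abs(b[0]+b[2]/2-254)<15:
        T=Q[Q[:,2]>np.percentile(Q[:,2],99)-.006]; print("top",cv2.minEnclosingCircle(T[:,:2].astype(np.float32)),T.mean(0))
print([(r["xy"],r["confidence"]) for r in spotter.spot_point("side","cap_center")])
for r in spotter.spot_point("side","cap_center"): print(atz("side",r["xy"],.031))
p,d=optics.capture("top");np.save("top6.npy",d); cv2.imwrite("top6.png",p[:,:,::-1])
for r in spotter.masks_of("top","cap_center"):
    b=r["box"]; Q=cloud("top",d,r["pixels"]); print("top",b,r["confidence"],np.median(Q,0)); 
    cn=max(cv2.findContours(r["pixels"].astype(np.uint8),0,1)[0],key=len).reshape(-1,2)
    print(cv2.minEnclosingCircle(atz("top",cn,.046)[:,:2].astype(np.float32)))
I=cv2.imread("side6.png"); J=cv2.imread("top6.png")
cv2.imwrite("pics/both6.png",np.hstack([cv2.resize(I[300:410,200:300],(400,440)),cv2.resize(J[215:295,380:460],(400,440))]))
```

```text
[ 0.45454603 -0.15523334  0.13636908] [ 0.47461152 -0.74596117  1.18527541] 9.1167
cap top 480 0.042439466048586345 0.08359556130441632 -0.021988260077613 0.017227604202086244 [ 0.48606432 -0.27726259  0.04646311]
[243.4, 354.0, 25.7, 34.3] 0.91 [ 0.48514194 -0.28370033  0.04559475]
top ((0.4861687123775482, -0.2751047909259796), 0.020422324538230896) [ 0.48584694 -0.2768398   0.04647496]
[303.0, 341.3, 21.7, 31.8] 0.76 [ 0.58269745 -0.26482395  0.02995912]
[160.2, 352.2, 30.0, 33.8] 0.75 [ 0.36259191 -0.24843899  0.02919933]
[([178.3, 369.2], 0.81), ([251.7, 370.2], 0.67), ([314.6, 358.0], 0.64)]
[[ 0.36955914 -0.25640758  0.031     ]]
[[ 0.48204422 -0.27580816  0.031     ]]
[[ 0.58389105 -0.26975134  0.031     ]]
top [401.6, 295.3, 14.7, 14.3] 0.77 [ 0.36186158 -0.23764949  0.02974877]
((0.36504387855529785, -0.23326250910758972), 0.020873455330729485)
top [383.4, 129.6, 28.4, 33.0] 0.69 [ 0.75107805 -0.20335078  0.08196417]
((0.7587523460388184, -0.2075607180595398), 0.042804375290870667)
```

View pics/both6.png

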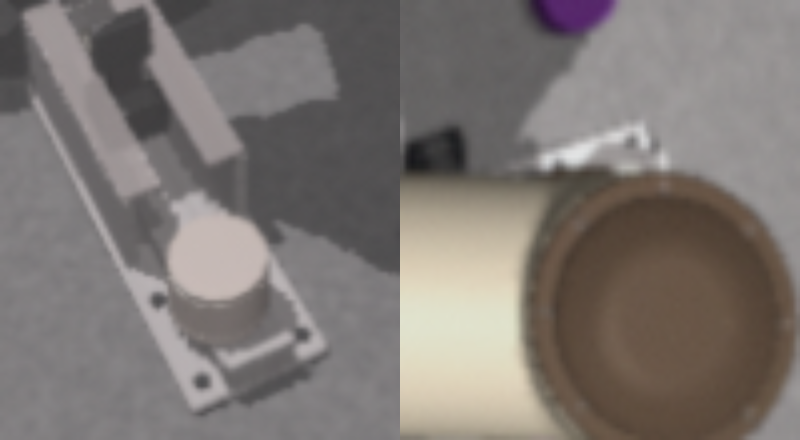

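The cap stands upright on the rail, with its top centre at about (0.486,-0.275,0.046) by depth; the wrist blocks the top camera's view of it. I'll move above it with the fingers opening.

Emit:
{"op": "servo_tool", "data": {
  "rows": "10 -35 0 0 0 0;20 -72 0 0 0 0;30 -105 0 0 0 0;33 -119 -10 0 0 0;33 -119 -40 0 0 0;33 -119 -75 0 0 0;33 -119 -95 0 0 0;33 -119 -104 0 0 0;33 -119 -104 0 0 0;33 -119 -104 0 0 0",
  "fingers": 0.75
}}

```text
t: 10.2
tcp_pos: [0.484, -0.274, 0.0265]
eef_rot: [3.141, 0.008, -1.259]
wrist_force: [0.6, -0.6, 0.7]
opening: 0.0641
```

```bash
cat > look.py <<'E'
from h import *
import sys
p,d=optics.capture("side"); s=env.read_state(); T=s["tcp_pos"];print(T.round(4),s["wrist_force"].round(1),s["t"],s["opening"])
P=grid("side",d); q=P-T; X=q@e;Y=q@f
for lo,hi in((-.06,-.02),(.02,.06)):
    m=(d>0)&(abs(X)<.022)&(Y>lo)&(Y<hi)&(P[...,2]>T[2]+.01)&(P[...,2]<T[2]+.07)&(p.max(2)<95)
    if m.any(): print(m.sum(),"zmin",np.percentile(P[m][:,2],[2,10]).round(3),"Y",np.percentile(Y[m],[2,50,98]).round(4),"X",np.percentile(X[m],[2,98]).round(4))
a=[int(v) for v in sys.argv[2:6]]
cv2.imwrite(sys.argv[1],cv2.convertScaleAbs(cv2.resize(p[a[0]:a[1],a[2]:a[3]][:,:,::-1],None,fx=4,fy=4,interpolation=cv2.INTER_CUBIC),alpha=1.6,beta=10))
E
python3 look.py pics/s7.png 270 410 180 330
```

```text
[ 0.4848 -0.2741  0.0275] [-0.4  0.3  0.9] 10.25 0.06448840007046273
154 zmin [0.066 0.069] Y [-0.0465 -0.0397 -0.0325] X [-0.004   0.0114]
180 zmin [0.062 0.066] Y [0.0309 0.0321 0.0439] X [-0.0088  0.0121]
```

View pics/s7.png

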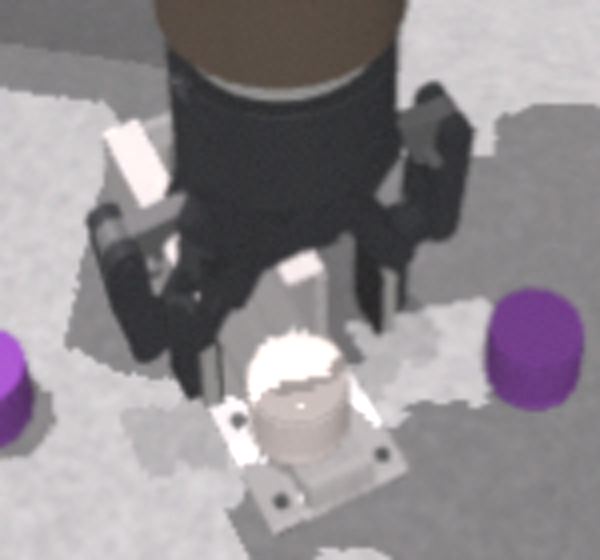

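The fingers straddle the cap evenly, with tips at z ≈ 0.064. I'll descend 46 mm in steps, watching the force, then close.

Emit:
{"op": "servo_tool", "data": {
  "rows": "2 0 -10 0 0 0;2 0 -20 0 0 0;2 0 -28 0 0 0;2 0 -34 0 0 0;2 0 -39 0 0 0;2 0 -43 0 0 0;2 0 -45 0 0 0;2 0 -45 0 0 0"
}}

```text
t: 10.92
tcp_pos: [0.4865, -0.274, -0.018]
eef_rot: [-3.141, 0.007, -1.259]
wrist_force: [0.1, 0.6, 0.9]
opening: 0.0641
```

```bash
python3 look.py pics/s8.png 270 410 180 330
```

```text
[ 0.4868 -0.2741 -0.0176] [ 1.  -0.2 -0.1] 10.9667 0.06393909450866819
334 zmin [-0.001 -0.   ] Y [-0.0467 -0.0377 -0.0204] X [-0.0087  0.0211]
403 zmin [-0.001 -0.001] Y [0.0237 0.0374 0.0585] X [-0.0171  0.0212]
```

View pics/s8.png

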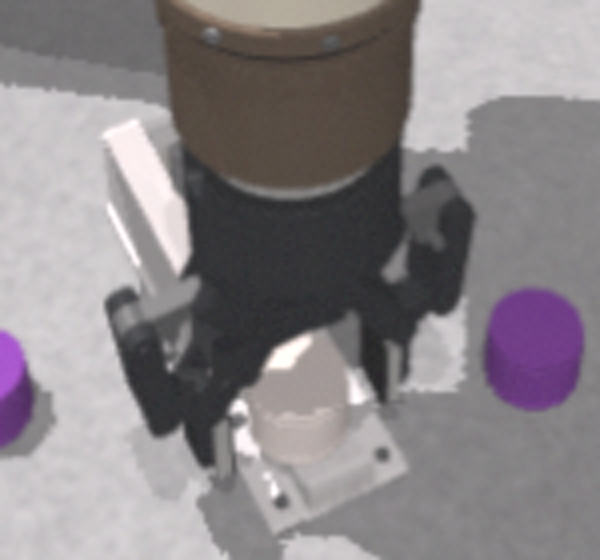

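A TCP reading of -18 mm with no contact confirms the z offset. Closing now.

Emit:
{"op": "servo_tool", "data": {
  "rows": "0 0 0 0 0 0;0 0 0 0 0 0;0 0 0 0 0 0;0 0 0 0 0 0;0 0 0 0 0 0;0 0 0 0 0 0",
  "fingers": 0
}}

```text
t: 11.47
tcp_pos: [0.4872, -0.2743, -0.0169]
eef_rot: [-3.14, 0.006, -1.259]
wrist_force: [-1.0, -0.2, 5.6]
opening: 0.0385
```

Emit:
{"op": "servo_tool", "data": {
  "rows": "0 0 3 0 0 0;0 0 8 0 0 0;0 0 15 0 0 0;0 0 25 0 0 0;0 0 40 0 0 0;0 0 60 0 0 0;0 0 80 0 0 0;0 0 90 0 0 0;0 0 90 0 0 0"
}}

```text
t: 12.22
tcp_pos: [0.4892, -0.2749, 0.0762]
eef_rot: [-3.134, 0.002, -1.258]
wrist_force: [0.2, 0.0, -0.9]
opening: 0.0388
```

```bash
python3 look.py pics/s9.png 200 410 150 350
```

```text
[ 0.4879 -0.2744  0.0744] [ 0.4 -0.5 -1.8] 12.2667 0.03860290663030082
154 zmin [0.11  0.115] Y [-0.0326 -0.0267 -0.0205] X [-0.0046  0.0129]
160 zmin [0.11  0.114] Y [0.0201 0.0227 0.0338] X [-0.0098  0.0128]
```

View pics/s9.png

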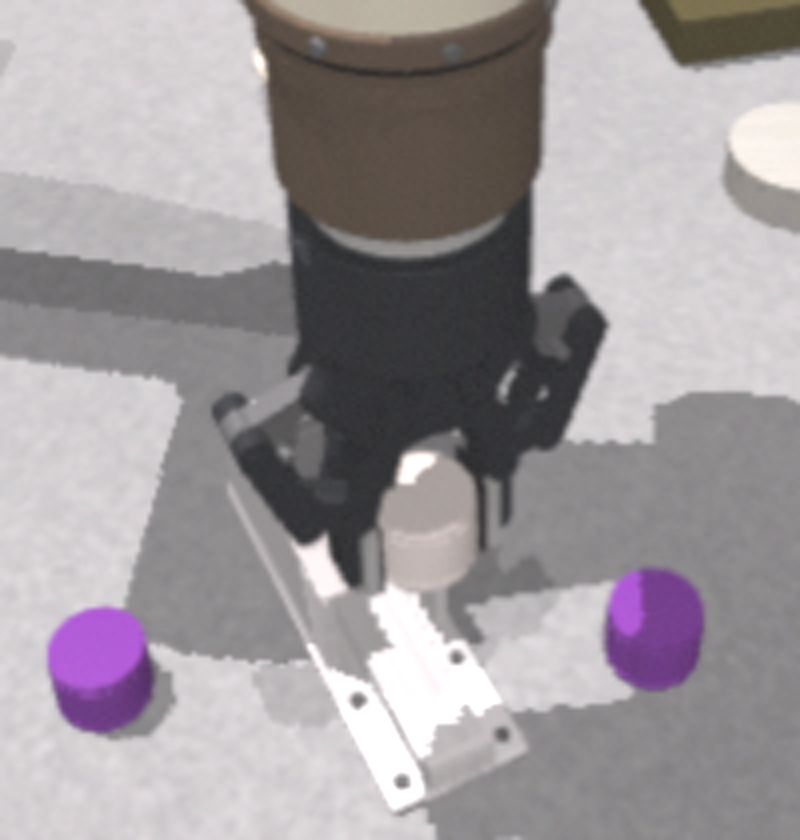

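The cap is lifted upright. I'll measure its offset from the TCP and the stud position with the side camera, fitting known radii.

```bash
cat > fit.py <<'E'
from h import *
from scipy.optimize import least_squares
def cyl(P,r,c0):
    s=least_squares(lambda p:np.hypot(*(P[:,:2]-p[:2]).T)-r,c0,loss="soft_l1",f_scale=.001); return s.x
def capfit(cam,base):   # white cap points near expected; side surface z in base+3..base+26, top
    p,d=optics.capture(cam); P=grid(cam,d); T=env.read_state()["tcp_pos"]
    w=(d>0)&(p.min(2)>90)&(np.hypot(P[...,0]-T[0],P[...,1]-T[1])<.03)&(P[...,2]>base)&(P[...,2]<base+.04)
    Q=P[w]; top=np.percentile(Q[:,2],99)
    S=Q[(Q[:,2]>base+.003)&(Q[:,2]<base+.025)]; U=Q[Q[:,2]>base+.027]
    out={"n":len(S),"side":cyl(S,.02,T[:2]).round(4),"ztop":np.median(U[:,2]).round(4) if len(U) else None,"topmean":U.mean(0).round(4),"zlow":np.percentile(Q[:,2],1).round(4)}
    return T,out,p,d
E
python3 - <<'E'
from fit import *
T=env.read_state()["tcp_pos"]; T,o_,p,d=capfit("side",T[2]+.0325); print(T,o_)
# stud from initial frames
for n,i in(("top",0),("side",2)):
    D=np.load(n+"0.npy"); m=np.load(f"m_{n}_stand_seat_{i}.npy"); P=cloud(n,D,m)
    S=P[(P[:,2]>.053)&(P[:,2]<.068)&(np.hypot(P[:,0]-.519,P[:,1]-.149)<.016)]
    H=P[(P[:,2]>.0)&(P[:,2]<.03)&(np.hypot(P[:,0]-.519,P[:,1]-.149)<.09)]
    U=P[(P[:,2]>.0715)&(np.hypot(P[:,0]-.519,P[:,1]-.149)<.016)]
    print(n,len(S),cyl(S,.011,[.519,.149]),"tray side",len(H),cyl(H,.075,[.519,.149]) if len(H)>5 else 0,"tip",U.mean(0),len(U))
E
```

```text
[ 0.48696234 -0.27406358  0.07304062] {'n': 190, 'side': array([ 0.4882, -0.2748]), 'ztop': np.float64(0.1373), 'topmean': array([ 0.4896, -0.2786,  0.1373]), 'zlow': np.float64(0.1096)}
top 19 [0.51833754 0.1496546 ] tray side 21 [0.52045754 0.15503887] tip [0.51756097 0.15110681 0.07448271] 45
side 57 [0.52151462 0.14987772] tray side 236 [0.52427465 0.17318315] tip [0.52120101 0.14768708 0.07368831] 37
```

Both cameras agree on stud y ≈ 0.150; x is 0.5215 (side) versus 0.518 (top). The cap sits at TCP + (1.2,-0.7) mm. I'll carry it to above the stand.

Emit:
{"op": "servo_tool", "data": {
  "rows": "1 10 20 0 0 0;3 38 30 0 0 0;6 76 30 0 0 0;9 114 30 0 0 0;12 152 30 0 0 0;15 190 30 0 0 0;18 228 30 0 0 0;21 266 30 0 0 0;24 304 30 0 0 0;27 342 30 0 0 0;30 380 30 0 0 0;32 410 28 0 0 0"
}}

```text
t: 13.32
tcp_pos: [0.5184, 0.1383, 0.0999]
eef_rot: [-3.141, 0.006, -1.258]
wrist_force: [-0.5, 1.0, 0.0]
opening: 0.0387
```

Emit:
{"op": "servo_tool", "data": {
  "rows": "0 16 -10 0 0 0;0 16 -10 0 0 0;0 16 -10 0 0 0;0 16 -10 0 0 0"
}}

```text
t: 13.65
tcp_pos: [0.5176, 0.1535, 0.0888]
eef_rot: [3.14, 0.005, -1.258]
wrist_force: [1.6, -1.1, 0.3]
opening: 0.0391
```

Run:
```python
from fit import *
st=env.read_state();print(st["tcp_pos"],st["eef_rot"],st["wrist_force"],st["opening"],st["t"])
T,r,p,d=capfit("side",st["tcp_pos"][2]+.033);print(r)
cv2.imwrite("pics/s10.png",cv2.convertScaleAbs(cv2.resize(p[110:270,170:330][:,:,::-1],None,fx=4,fy=4,interpolation=cv2.INTER_CUBIC),alpha=1.3))
p,d=optics.capture("top");cv2.imwrite("pics/t10.png",cv2.resize(p[170:290,190:330][:,:,::-1],None,fx=4,fy=4,interpolation=cv2.INTER_CUBIC))
```

```text
[0.51760831 0.15349626 0.08880818] [ 3.13962756  0.0049754  -1.25802488] [ 1.59049321 -1.11720471  0.27792093] 0.03914490522002051 13.65
{'n': 92, 'side': array([0.5191, 0.1534]), 'ztop': np.float64(0.1521), 'topmean': array([0.5175, 0.1494, 0.152 ]), 'zlow': np.float64(0.124)}
```

View pics/s10.png

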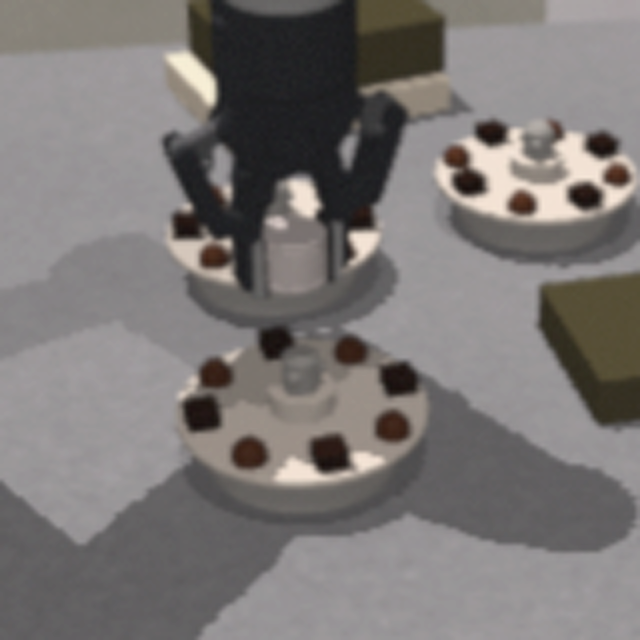

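View pics/t10.png

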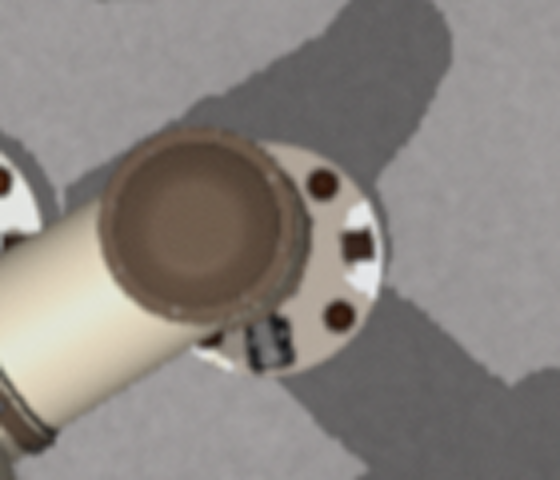

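In the side view the cap is right above the correct, nearest stand (stud at zoom (300,370)). I'll correct by (+2.4,-3.5) mm and descend to just above the tip.

Emit:
{"op": "servo_tool", "data": {
  "rows": "2.4 -3.5 -12 0 0 0;2.4 -3.5 -25 0 0 0;2.4 -3.5 -33 0 0 0;2.4 -3.5 -38 0 0 0;2.4 -3.5 -40 0 0 0;2.4 -3.5 -40 0 0 0;2.4 -3.5 -40 0 0 0"
}}

```text
t: 14.33
tcp_pos: [0.521, 0.1497, 0.0501]
eef_rot: [-3.141, 0.005, -1.259]
wrist_force: [-0.3, -0.8, -0.6]
opening: 0.039
```

```bash
cat > al.py <<'E'
from fit import *
import sys
st=env.read_state();T=st["tcp_pos"];print(T,st["eef_rot"],st["wrist_force"],st["t"])
cs=[];ss=[]
for k in range(3):
    p,d=optics.capture("side");P=grid("side",d);b=T[2]+.0335
    R=np.hypot(P[...,0]-T[0],P[...,1]-T[1])
    S=P[(d>0)&(p.min(2)>80)&(R<.026)&(P[...,2]>b+.004)&(P[...,2]<b+.024)]
    Z=P[(d>0)&(R<.02)&(P[...,2]>.053)&(P[...,2]<.069)&(P[...,2]<b-.004)]
    U=P[(d>0)&(p.min(2)>80)&(R<.026)&(P[...,2]>b+.027)]
    cs.append(cyl(S,.02,T[:2])); ss.append(cyl(Z,.011,T[:2])) ; print(len(S),len(Z),cs[-1].round(4),ss[-1].round(4),"ztop",np.median(U[:,2]).round(4))
print("shift mm",((np.mean(ss,0)-np.mean(cs,0))*1000).round(1))
cv2.imwrite(sys.argv[1],cv2.convertScaleAbs(cv2.resize(p[150:250,200:300][:,:,::-1],None,fx=6,fy=6,interpolation=cv2.INTER_CUBIC),alpha=1.4))
E
python3 al.py pics/s11.png
```

```text
[0.52095705 0.14970047 0.05010432] [-3.14090933  0.00540652 -1.25910394] [-0.30707746 -0.84933936 -0.60923301] 14.3333
99 59 [0.5222 0.1495] [0.5216 0.1504] ztop 0.1139
98 61 [0.522  0.1494] [0.5216 0.1498] ztop 0.1138
96 61 [0.5216 0.1496] [0.5215 0.1501] ztop 0.114
shift mm [-0.3  0.6]
```

View pics/s11.png

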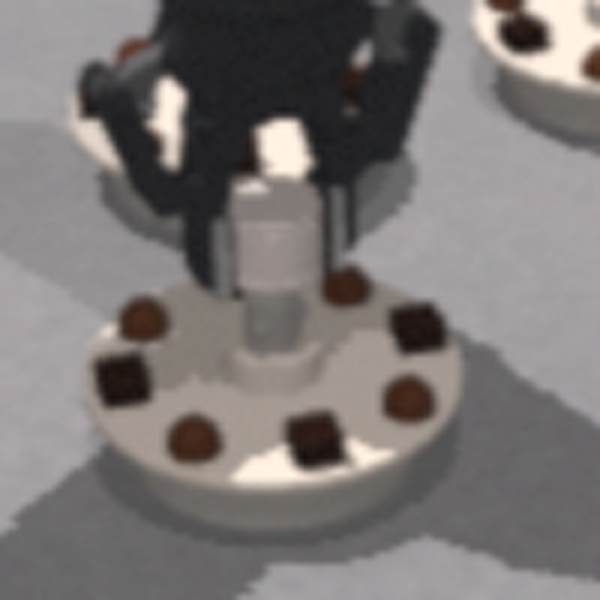

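Aligned to within about 1 mm (cap centre at column 277, stud at 274 in the zoom). I'll descend slowly over the tip.

Emit:
{"op": "servo_tool", "data": {
  "rows": "-0.5 0.5 -3 0 0 0;-0.5 0.5 -6 0 0 0;-0.5 0.5 -9 0 0 0;-0.5 0.5 -11 0 0 0;-0.5 0.5 -13 0 0 0;-0.5 0.5 -14 0 0 0;-0.5 0.5 -14 0 0 0"
}}

```text
t: 15.07
tcp_pos: [0.5202, 0.1503, 0.0358]
eef_rot: [-3.141, 0.005, -1.259]
wrist_force: [0.4, 0.3, -0.4]
opening: 0.0387
```

Emit:
{"op": "servo_tool", "data": {
  "rows": "0 0 -1 0 0 0;0 0 -2 0 0 0;0 0 -3 0 0 0;0 0 -4 0 0 0;0 0 -5 0 0 0;0 0 -6 0 0 0"
}}

```text
t: 15.57
tcp_pos: [0.5211, 0.1508, 0.0311]
eef_rot: [-3.139, 0.005, -1.258]
wrist_force: [-1.2, 0.6, 11.1]
opening: 0.039
```

On the nubs (11 N), with lateral force small. I'll push through.

Emit:
{"op": "servo_tool", "data": {
  "rows": "-0.3 -0.3 -2 0 0 0;-0.3 -0.3 -3 0 0 0;-0.3 -0.3 -4 0 0 0;-0.3 -0.3 -5 0 0 0;-0.3 -0.3 -6 0 0 0;-0.3 -0.3 -7 0 0 0;-0.3 -0.3 -8 0 0 0"
}}

```text
t: 16.15
tcp_pos: [0.5204, 0.1505, 0.0221]
eef_rot: [-3.14, 0.006, -1.259]
wrist_force: [1.0, 1.2, -5.3]
opening: 0.0387
```

The force has gone to -5 N: the nubs are drawing the cap down (click). Continuing to the seat.

Emit:
{"op": "servo_tool", "data": {
  "rows": "0 0 -1 0 0 0;0 0 -2 0 0 0;0 0 -3 0 0 0;0 0 -4 0 0 0;0 0 -5 0 0 0;0 0 -5.5 0 0 0;0 0 -6 0 0 0;0 0 -6 0 0 0"
}}

```text
t: 16.82
tcp_pos: [0.5206, 0.1504, 0.0171]
eef_rot: [-3.14, 0.005, -1.258]
wrist_force: [-1.3, -0.4, 6.6]
opening: 0.0388
```

Emit:
{"op": "servo_tool", "data": {
  "rows": "0 0 -1.3 0 0 0;0 0 -1.5 0 0 0;0 0 -1.5 0 0 0;0 0 -1.5 0 0 0;0 0 -1.5 0 0 0"
}}

```text
t: 17.23
tcp_pos: [0.5207, 0.1504, 0.0171]
eef_rot: [-3.139, 0.005, -1.258]
wrist_force: [-2.5, -0.3, 10.2]
opening: 0.0388
```

```bash
cat > fin.py <<'E'
from fit import *
import sys
fs=[]
for k in range(6):
    p,d=optics.capture("side"); st=env.read_state(); fs.append(st["wrist_force"])
print(np.round(fs,1).tolist(),st["tcp_pos"],st["opening"],st["t"])
P=grid("side",d);T=st["tcp_pos"];R=np.hypot(P[...,0]-.521,P[...,1]-.15)
S=P[(d>0)&(p.min(2)>80)&(R<.026)&(P[...,2]>.055)&(P[...,2]<.075)];U=P[(d>0)&(p.min(2)>80)&(R<.02)&(P[...,2]>.072)&(P[...,2]<.1)]
print("cap xy",cyl(S,.02,[.521,.15]),"ztop",np.median(U[:,2]),len(U),"upright: normal tilt",np.polyfit(U[:,1],U[:,2],1)[0])
cv2.imwrite(sys.argv[1],cv2.convertScaleAbs(cv2.resize(p[150:250,200:300][:,:,::-1],None,fx=6,fy=6,interpolation=cv2.INTER_CUBIC),alpha=1.4))
E
python3 fin.py pics/s12.png
```

```text
[[-3.1, -0.0, 9.9], [-3.4, 1.5, 9.0], [-2.4, 0.0, 9.5], [-2.4, 0.1, 9.7], [-3.5, -0.5, 9.2], [-2.5, 1.2, 9.1]] [0.52067429 0.15040212 0.01707471] 0.038617314051976305 17.5333
cap xy [0.52187834 0.1501935 ] ztop 0.08063437748746781 122 upright: normal tilt 0.10009147983046598
```

View pics/s12.png

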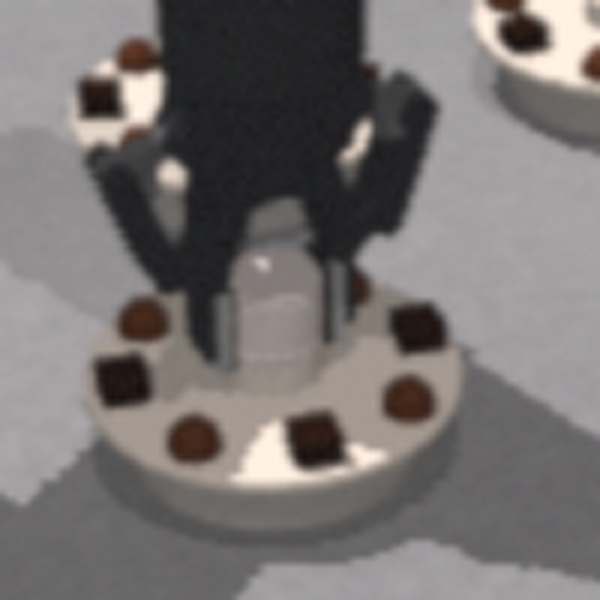

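Cap top at z 0.0806 means it is home (0.080 expected), and the force is steady at 9 to 10 N. The tilt fit of 0.10 includes edge points, so I'll recheck that robustly.

Run:
```python
from fit import *
ps=[]
for k in range(6):
    p,d=optics.capture("side");P=grid("side",d);R=np.hypot(P[...,0]-.5218,P[...,1]-.1502)
    ps.append(P[(d>0)&(p.min(2)>80)&(R<.017)&(P[...,2]>.074)&(P[...,2]<.087)])
Q=np.vstack(ps); A=np.c_[Q[:,0]-.5218,Q[:,1]-.1502,np.ones(len(Q))]
s=least_squares(lambda x:A@x-Q[:,2],[0,0,.08],loss="soft_l1",f_scale=.001);print(s.x,len(Q)//6,(A@s.x-Q[:,2]).std(), A.min(0),A.max(0))
st=env.read_state();print(st["wrist_force"],st["t"])
```

```text
[ 0.00521062 -0.00356698  0.08077843] 84 0.0010606200369278648 [-0.01476763 -0.01693054  1.        ] [0.01602342 0.01668984 1.        ]
[-3.15503071 -0.53462278  9.1953241 ] 17.8333
```

Upright (tilt below 0.01 rad), home, and pressing at about 9 to 10 N. Handing in.

```bash
python3 -c "
from plant import env
print(env.hand_in()); s=env.read_state(); print(s['wrist_force'],s['tcp_pos'],s['t'])"
```

```text
the job is handed in; nothing more can be done
None
the job is handed in; nothing more can be done
```

The job is handed in at about 18 s, with the cap snapped home on the nearest stand's stud and still held under a steady push of 9–10 N. I got no verdict back, and the state could not be read after hand-in.

**What I did**
- I pushed the thumb tab to its hard stop, where the force jumped to about 26 N, and the cap came out upright on the rail.
- I gripped the cap, lifted it and lowered it onto the stud. It took 11 N at the nubs, then the reading fell to -5 N as the nubs drew it down, and then it seated.

**Last checks**
- **Height:** the cap top measured 80.7 mm above the table, against 80 mm when fully home.
- **Tilt:** it measured under 0.01 rad. A first, cruder fit gave 0.10 rad because it included edge points, so I redid it robustly.
- **Centring:** the cap is within about 0.5 mm of the stud axis as the side camera sees it. The side force was about 3 N.

**What disagreed**
- **Tool height:** the reported TCP height ran about 30 mm lower than the fingertips seen in the camera. Because of this, the first push passed over the tab without touching it. I corrected all later heights from the camera and from contact.
- **Stud position:** the two cameras differed by about 3 mm in x, so I aligned using the side camera alone.
- **Carton, jar and tin:** I did not measure these again at the end. The arm never went near them.

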